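# Prop the specimen case's lid on its stay

## Task

The lid of the white specimen case has been thrown right back. Flip the case's metal stay fully up until it stops, then swing the lid forward by its tab, lower it gently onto the stay and let go, so that it stands propped half open over the specimens. Do not knock over the objective or the dropper bottle that stand beside the case.

Things in the scene. Friction and masses are not known exactly. Their poses are not given: they have to be found in the camera images.
- case: White metal case, open on top, fixed; 150 (x) by 220 (y) by 70 mm high, walls 5. Origin: centre of its underside; x from the front wall (nearest the robot) to the hinged back wall, y left, z up. A middle wall, 10 thick, top 57 mm up, runs along y at x = -12 mm under the stay; beside it foam and black specimens reach at most 30 mm above the table, so fingers can dip in beside the stay.
- lid_hinge (a point): Middle of the lid's hinge line, which runs along the case's y axis, 74 mm above the table at the back rim (73 mm behind the case's centre). Axes as the case.
- lid (a joint): Lid angle (rad): 0 shut, 1.57 upright, 2.0 thrown back on its stop, 25 degrees past upright, where it starts (1.96 to 2.0). The hinge is free: the lid (0.28 to 0.46 kg) falls forward or back by its own weight unless it rests on the stay. On the fully raised stay it comes to rest at about 0.96 rad.
- lid_tab (a point): Point to pinch, middle of the black tab on the lid's free edge, 180 mm from the hinge: at lid angle a, 180*cos a in front of (-x) and 180*sin a above it, to 2 mm. Tab 40 mm wide (along the hinge), 10 thick, 48 long, flush with the lid: a white panel 152 mm from hinge to edge, 220 wide, 8 thick. Pinched across the 40 mm it turns between the pads. Axes: y along the hinge, z outward.
- stay_pivot (a point): Pivot of the stay, 64 mm above the table near the right end of the middle wall (at x = -12, y = -70 mm in the case). The pivot axis is the case's x axis. Axes as the case.
- stay (a joint): Stay angle (rad): 0 lying along the middle wall, tip to the case's left (+y); 1.57 upright; 1.75 fully up on its stop, just past upright, where the lid's weight holds it. Starts at 0 to 0.25. The pivot is stiff (0.05 N m, some 0.5 N at the grip point): the stay keeps where it is left. A pinched stay lags up to 0.15 rad behind the hand: carry on past 1.75 to bring it home.
- stay_grip (a point): Point to grip on the stay's centreline, 95 mm from the pivot: at stay angle a, 95*cos a to the left of the pivot (case +y) and 95*sin a above it. The stay is an aluminium bar 12 mm wide (along the case's x), 14 deep, with a dark rubber ball tip, 16 in diameter, centred 115 mm from the pivot. Pinched across the 12 mm it turns between the pads. Its y axis points from pivot to tip.
- objective_mid (a point): Centre, half-way up, of a loose steel microscope objective standing on the table to the left of the case: 34 mm in diameter, 60 mm high. Its z axis points up.
- dropper_mid (a point): Centre, half-way up, of a loose amber dropper bottle standing on the table to the right of the case: 52 mm in diameter, 115 mm high. Its z axis points up.
Mind the look-alikes: they are no part of the job. Of the things that look like the part that bears objective_mid, take the one that is farthest to the robot's left at the start.

How it is judged:
On the way:
1. the stay is flipped fully up (beyond 1.6 rad) while the lid is still back (beyond 1.4 rad) (value of joint stay above 1.6 rad and value of joint lid above 1.4 rad), for 0.2 s.
At the end, for the whole second after the job is handed in: The stay is fully up (beyond 1.6 rad), the lid rests on it at 0.88 to 1.04 rad and is still (below 0.1 rad/s); the objective and the dropper bottle stand upright (within 0.3 rad) (value of joint stay above 1.6 rad and value of joint lid between 0.88 and 1.04 rad and velocity of joint lid between -0.1 and 0.1 rad/s and angle between each of objective_mid, dropper_mid's own z axis and vertical below 0.3 rad); the robot touches nothing.
It fails at once if the lid is let fall (it swings forward faster than 3 rad/s) (velocity of joint lid below -3 rad/s).
It fails at once if the objective or the dropper bottle is knocked over (tilted beyond 0.5 rad) (angle between any of objective_mid, dropper_mid's own z axis and vertical above 0.5 rad).
It also fails if it takes over 58 s, if anything falls off the work surface, if the arm or the gripper's body presses on something with over 40 N, if the wrist force passes 120 N, or if a joint passes its speed limit or range.

## Robot

A 6-joint arm with a two-finger parallel gripper is mounted at the origin on the work surface. World frame = base frame: x ahead of the robot, y to its left, z up, the work surface at z = 0. Lengths are in m, angles in rad, forces in N, time in s.
With the tool pointing down it reaches from about 0.275 to 0.75 m from the base axis. Payload 10.2 kg.
Tool frame: the origin (TCP) lies on the front face of the gripper's body, between the roots of the fingers; the fingertips stand 73 mm ahead of it and the grasp point (between the pads) lies 54 mm ahead of it; z points along the fingers, y is the line along which they close (so a half turn about z gives the same grasp; the last joint's range is limited). The gripper opens to 85 mm and grips with 20 to 120 N. Pads are 22 mm wide; open, the fingers measure 114 mm over their backs; the gripper's body (76 mm by 85 mm) begins 54 mm behind the grasp point. The pads swing forward as they close: fully open they stand 13 mm farther back than shut.
Start: joints at [-1.454, 0.313, 1.498, -0, 1.331, -0.223], TCP at [0.175, -0.495, 0.304] pointing down, gripper open.
Joint ranges: [-2.94, 2.94], [-0.97, 2.17], [0.19, 2.56], [-1.23, 4.37], [0.02, 3.11], [-2.88, 2.88]. Speed limits (rad/s): [2.39, 2.39, 3.01, 3.14, 3.14, 3.14].

## Interface

Orientations are given as a unit quaternion [x, y, z, w].
In Python, from plant import ctrl, eyes gives the robot as it stands.
- The arm moves only by the tool servo_tool, never from a script. Its argument "rows" is a list that holds one entry, the list of rows, each a list of 7 numbers: the shift along the tool's x, y, z normalised to -1 to 1, where 1 is 0.025 m, then the turn, a rotation vector about the tool's x, y, z normalised to -1 to 1, where 1 is 5 degrees, then the closure, from -1 (fully open) to 1 (shut). In form: [[[x, y, z, ax, ay, az, fingers], ...]]. A call has 1 to 10 rows; each row shifts and turns the commanded pose from where the row before left it, along the tool's axes as they then stand; what a row does not reach is not made up. A row lasts 1/10 s, in which the tool goes at most 50 mm and 8.59 degrees, less where a joint would pass 70% of its speed; a pose out of reach is approached as far as the arm can. A call with a number of a shift or a turn outside -1 to 1 is refused whole. A call with a gripper value outside its range is refused whole. The fingers move at their own pace and stop on an object; "squeeze" is the grip in N (left out, the last holds). Time passes only in rows, so rows that do not move let the fingers close. It gives the time, the measured TCP pose, the force, the opening and the grip force at its end, in the units of the state.
- ctrl.get_state(): the state, without advancing time (a new reading comes with each control period).
- eyes.grab_frame(name): name is "scene" or "top" or "wrist"; returns the picture (420x560x3 uint8, blue, green, red); there is no depth.
- eyes.camera_params(name): a dict with "fx", "fy", "cx", "cy" (pixels), "xyz" and "attitude" of the camera in the world; the wrist camera has in their place "hand_eye" (4x4, takes a point from camera to tool coordinates, whose origin is the TCP and whose axes are the flange's). Camera axes: x right, y up, looking along -z (the intrinsics and any distortion apply to the point x, -y, -z); pixel columns grow to the right and rows downward; lengths in m; the calibration is good to about 2 mm. The wrist camera is an equidistant fisheye: a pixel r from the principal point sees the ray r / f radians off the axis. A picture is of the moment at which its call begins: read the wrist's pose just before it. camera_params takes no time and is no camera call.
- ctrl.job_done(): hands the job in; it is judged then, once.
The state is a dict: "time_s": time; "joint_positions": joint angles; "joint_velocities": joint speeds; "effort": joint torques, N m; "ee_pos": TCP position; "eef_rot": TCP orientation; "contact_force": force on the tool from outside, world axes, zero at the start; "torque": the same for the moment, N m; "gripper_width": finger opening in m; "gripper_force": force on a finger pad.
Only numpy, scipy, OpenCV 4.12 (cv2) and the standard library are available. Lean on these libraries where they do the work, as an engineer would, in place of code of your own. Each camera call takes 0.05 s, during which the arm holds its last target. There are 200 camera calls.

## Working session

There is one attempt and no reset: what is moved stays moved. The work goes in short steps, Python scripts to look and compute and a tool call to move; the robot and the scene stay as the last step left them, time stands still between calls to the robot, and variables do not carry over. Pictures are saved under pics/ and viewed, at most 11 in all, crops included, and the job is handed in when it is done.

Besides the shell and the picture viewer there is one more tool, called after "Emit:" in YAML: its name, and indented under it one key for each argument. servo_tool: Moves the arm, as the interface text tells. Its arguments: {"type":"object","properties":{"rows":{"type":"array","items":{"type":"array","items":{"type":"array","items":{"type":"number","minimum":-1,"maximum":1}}}},"squeeze":{"type":"number"}},"required":["rows"]}

```bash
mkdir -p pics
python3 - <<'E'
from plant import ctrl, eyes
import cv2,numpy as np
s=ctrl.get_state();print({k:np.round(v,3).tolist() for k,v in s.items()})
for n in("scene","top","wrist"):
    print(n,eyes.camera_params(n)); cv2.imwrite(f"pics/{n}0.png",eyes.grab_frame(n))
a=cv2.imread("pics/scene0.png");b=cv2.imread("pics/top0.png")
E
```

```text
{'time_s': 0.0, 'joint_positions': [-1.454, 0.313, 1.498, 0.0, 1.331, -0.223], 'joint_velocities': [0.0, -0.0, -0.001, -0.001, -0.0, 0.001], 'effort': [-0.0, -41.226, -25.975, -0.0, 0.004, 0.0], 'ee_pos': [0.175, -0.495, 0.303], 'eef_rot': [0.986, 0.169, 0.0, -0.001], 'contact_force': [0.08, 0.479, -1.288], 'torque': [0.061, 0.017, -0.015], 'gripper_force': 0.0, 'gripper_width': 0.085}
scene {'fx': 441.6369464222432, 'fy': 441.6369464222432, 'cx': 280.5179242293131, 'cy': 212.60201378124725, 'xyz': array([0.8262684 , 0.55061775, 0.57255001]), 'attitude': array([0.10096679, 0.40826142, 0.87504142, 0.2396473 ])}
top {'fx': 428.5018489093187, 'fy': 428.5018489093187, 'cx': 280.9702383660143, 'cy': 216.5772436482304, 'xyz': array([0.37993702, 0.04614844, 0.85584509]), 'attitude': array([-0.07126011,  0.07410255,  0.71468158, -0.69185335])}
wrist {'fx': 325.19226210127806, 'fy': 325.19226210127806, 'cx': 279.3685920166315, 'cy': 211.7113548572357, 'hand_eye': array([[ 1.49424669e-03,  9.55887709e-01,  2.93728539e-01,
         7.51916445e-02],
       [ 9.99998869e-01, -1.37796721e-03, -6.02811957e-04,
        -4.20499637e-04],
       [-1.71472243e-04,  2.93729108e-01, -9.55888687e-01,
        -6.93874163e-02],
       [ 0.00000000e+00,  0.00000000e+00,  0.00000000e+00,
         1.00000000e+00]])}
```

View pics/top0.png

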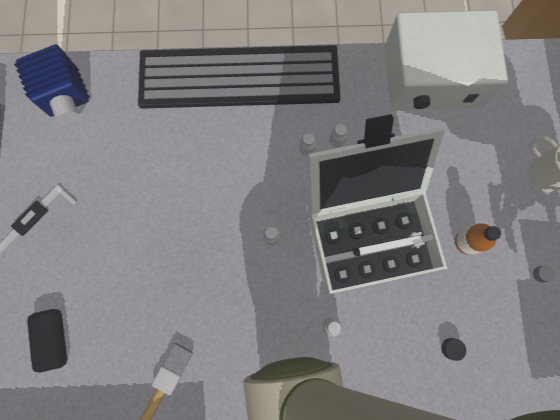

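View pics/scene0.png

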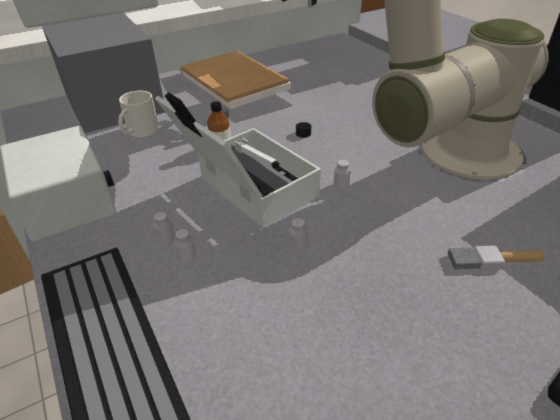

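Top view: four steel objectives at about (309,142), (340,132), (271,235) and (334,328). The one at (271,235) looks farthest left and stands beside the case. The amber bottle is at (478,238), the stay's ball at (358,251) and its pivot near (418,240). I'll check these in one enlarged crop.

```bash
cat > h.py <<'E'
import cv2,numpy as np
from plant import ctrl,eyes
from scipy.spatial.transform import Rotation as R
def ray(n,u,v):
    p=eyes.camera_params(n);d=np.array([(u-p['cx'])/p['fx'],-(v-p['cy'])/p['fy'],-1.])
    return p['xyz'],R.from_quat(p['attitude']).apply(d)
def onz(n,u,v,z):
    o,d=ray(n,u,v);return o+d*(z-o[2])/d[2]
def proj(n,P):
    p=eyes.camera_params(n);q=R.from_quat(p['attitude']).inv().apply(np.asarray(P)-p['xyz'])
    return np.array([p['cx']-p['fx']*q[...,0]/q[...,2],p['cy']+p['fy']*q[...,1]/q[...,2]]).T
E
python3 - <<'E'
from h import *
a=cv2.imread("pics/top0.png")
cv2.imwrite("pics/c1.png",cv2.resize(a[110:300,255:505],None,fx=3,fy=3,interpolation=cv2.INTER_CUBIC))
for q in [(309,140),(340,130),(271,233),(334,326),(544,272)]: print(q,onz("top",*q,.06))
E
```

```text
(309, 140) [ 0.69844272 -0.02003446  0.06      ]
(340, 130) [ 0.71746679 -0.08238779  0.06      ]
(271, 233) [0.51515938 0.05998396 0.06      ]
(334, 326) [ 0.34175492 -0.04872981  0.06      ]
(544, 272) [ 0.42578342 -0.44227923  0.06      ]
```

View pics/c1.png

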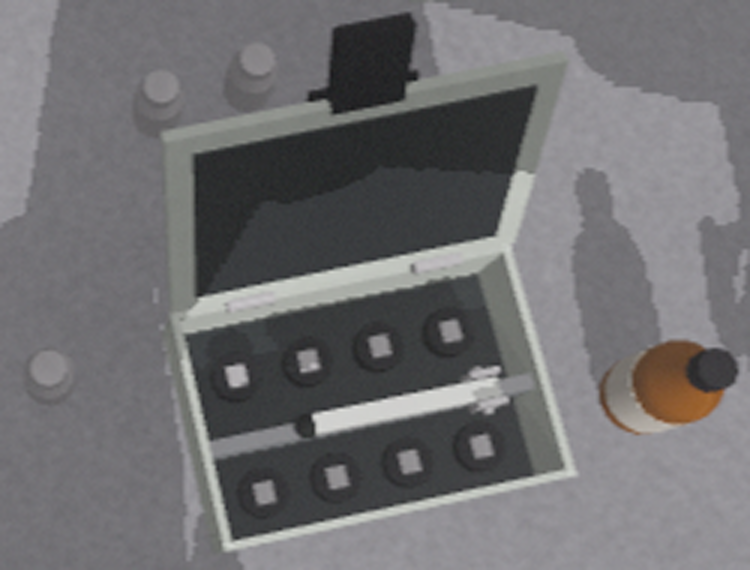

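The crop confirms the objective at crop (50,375), y=+0.06, farthest left of the look-alikes. It also gives the case rim corners, the ball at (306,426), the pivot at (486,388) and the tab at (372,62).

Run:
```python
from h import *
c=lambda u,v:(255+u/3-.33,110+v/3-.33)
px=[c(226,549),c(578,473),c(178,317),c(509,243)]
W=np.array([onz("top",*p,.07)[:2] for p in px]);L=np.array([[-75,110],[-75,-110],[75,110],[75,-110]])/1e3
m=W.mean(0);r,_=R.align_vectors(np.c_[W-m,[0]*4],np.c_[L,[0]*4])
yaw=r.as_euler('xyz')[2];print("case",m,"yaw",yaw,np.round((r.apply(np.c_[L,[0]*4])[:,:2]+m-W)*1e3,1).tolist())
T=lambda p:r.apply(p)+[*m,0]
P=T([-.012,-.07,.064]);print("pivot",P,proj("top",P),c(486,388))
for a in(0,.1,.2,.3):
    B=T([-.012,-.07+.115*np.cos(a),.064+.115*np.sin(a)]);print(a,"ball top",proj("top",B),c(306,426),"scene",proj("scene",B))
for a in(1.96,2.0):
    B=T([.073-.18*np.cos(a),0,.074+.18*np.sin(a)]);print(a,"tab",B,proj("top",B),c(372,62),proj("scene",B))
for z in (0,.115):print("bottle",onz("top",*c(660,395),.06))
CC=np.array([[x,y,.07] for x in(-.075,.075) for y in(-.11,.11)]);print(proj("scene",T(CC)))
s=cv2.imread("pics/scene0.png")
cv2.imwrite("pics/c2.png",cv2.resize(s[80:230,150:340],None,fx=4,fy=4,interpolation=cv2.INTER_CUBIC))
```

```text
case [ 0.49250063 -0.13986097] yaw 0.17903803116244119 [[-1.7, -1.3], [-1.1, -0.7], [2.3, 3.4], [0.5, -1.4]]
pivot [ 0.49315826 -0.21087905  0.064     ] [416.28600809 239.62356854] (416.67, 239.00333333333333)
0 ball top [356.54556546 252.49967963] (356.67, 251.67) scene [275.59466489 168.58483394]
0.1 ball top [357.93792321 251.66548181] (356.67, 251.67) scene [275.26085415 163.72397362]
0.2 ball top [359.97396329 250.68268715] (356.67, 251.67) scene [274.55528714 158.59698038]
0.3 ball top [362.65907425 249.55572342] (356.67, 251.67) scene [273.47891104 153.26354686]
1.96 tab [ 0.63154331 -0.1146976   0.24053807] [380.5281619  134.52010481] (378.67, 130.33666666666664) [184.23932254 104.08105773]
2.0 tab [ 0.63804284 -0.11352134  0.23767354] [379.00207606 131.30422632] (378.67, 130.33666666666664) [181.04579997 106.92400944]
bottle [ 0.48694302 -0.32131773  0.06      ]
bottle [ 0.48694302 -0.32131773  0.06      ]
[[253.19641194 127.15907163]
 [320.65443028 167.87143032]
 [197.25804728 150.9033387 ]
 [261.8166859  199.09223941]]
```

View pics/c2.png

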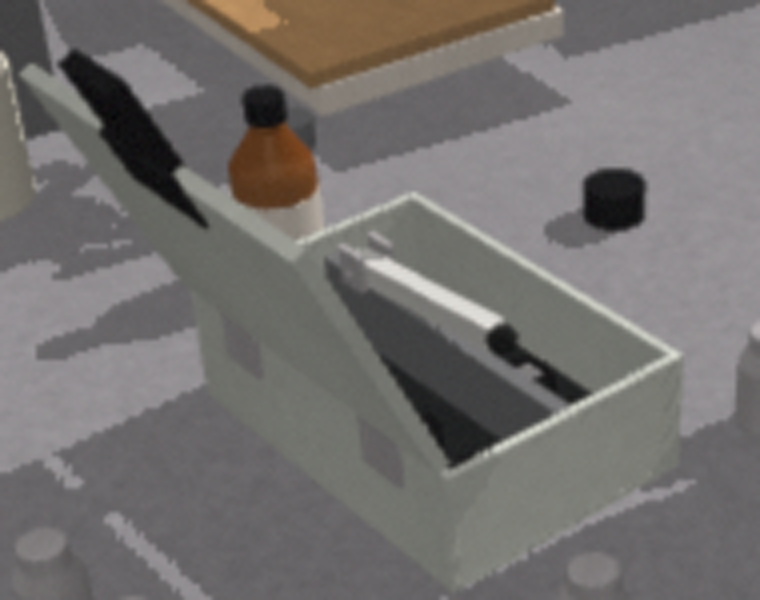

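Scene crop: the ball at (504,338) gives a stay angle of about 0.08, and the corners reproject within 2 px, so the case pose holds: (0.4925, -0.140), yaw 0.179. Next, a planner that prints the rows.

```bash
cat >> h.py <<'E'
C=np.array([.4925,-.1399,0]);YAW=.179;RC=R.from_euler('z',YAW)
def W(x,y,z): return RC.apply([x,y,z])+C
def ori(tilt=0,lid=False):
    # tool down; stay: tool x=case y, tool y=case x, tilt about case x toward +y; lid: tool x = -? case x, tool y along hinge
    M=np.array([[0,1,0],[1,0,0],[0,0,-1.]]).T if not lid else np.array([[1,0,0],[0,-1,0],[0,0,-1.]]).T
    return RC*R.from_rotvec([tilt,0,0] if not lid else [0,tilt,0])*R.from_matrix(M)
G=.054
def tcp(grip,o): return grip-o.apply([0,0,G])
def plan(ways,start=None):
    """ways: list of (tcp pos, Rotation, nrows, closure); prints rows"""
    s=ctrl.get_state();p,o=(np.array(s['ee_pos']),R.from_quat(s['eef_rot'])) if start is None else start
    rows=[]
    for P,O,n,f in ways:
        p0,o0=p,o;rv=(o0.inv()*O).as_rotvec()
        for i in range(1,n+1):
            t=p0+(np.asarray(P)-p0)*i/n;q=o0*R.from_rotvec(rv*i/n)
            d=np.round(o.inv().apply(t-p)/.025,2);a=np.round((o.inv()*q).as_rotvec()/np.radians(5),2)
            rows.append([*(d+0.),*(a+0.),f]);p=p+o.apply(d*.025);o=o*R.from_rotvec(a*np.radians(5))
    for i in range(0,len(rows),10):print(str([[float(x) for x in r] for r in rows[i:i+10]]).replace('.0,',',').replace(' ',''))
    print("max",np.abs(np.array(rows)[:,:6]).max());return p,o
E
python3 - <<'E'
from h import *
o=ori()
g=W(-.012,.0097,.0704);t=tcp(g,o);print(t)
plan([(t+[0,0,.13],o,20,0)])
E
```

```text
[ 0.47896469 -0.13249153  0.1244    ]
[[0.81,-0.48,0.1,0,0,-0.81,0.0],[0.85,-0.42,0.1,0,0,-0.81,0.0],[0.88,-0.36,0.1,0,0,-0.8,0.0],[0.89,-0.3,0.1,0,0,-0.81,0.0],[0.92,-0.24,0.09,0,0,-0.81,0.0],[0.93,-0.17,0.1,0,0,-0.81,0.0],[0.94,-0.1,0.1,0,0,-0.8,0.0],[0.95,-0.04,0.1,0,0,-0.81,0.0],[0.94,0.03,0.1,0,-0.01,-0.81,0.0],[0.94,0.1,0.1,0,0,-0.81,0.0]]
[[0.93,0.16,0.09,0,0,-0.81,0.0],[0.92,0.23,0.1,0,0,-0.8,0.0],[0.9,0.29,0.1,0,0,-0.81,0.0],[0.88,0.35,0.1,-0.01,0,-0.81,0.0],[0.85,0.42,0.1,0,0,-0.81,0.0],[0.82,0.47,0.1,0,0,-0.81,0.0],[0.78,0.53,0.09,0,0,-0.8,0.0],[0.75,0.59,0.1,0,0,-0.81,0.0],[0.7,0.63,0.1,0,0,-0.81,0.0],[0.65,0.68,0.1,0,0,-0.81,0.0]]
max 0.95
```

Emit:
servo_tool:
  rows:
    - [[0.81,-0.48,0.1,0,0,-0.81,0],[0.85,-0.42,0.1,0,0,-0.81,0],[0.88,-0.36,0.1,0,0,-0.8,0],[0.89,-0.3,0.1,0,0,-0.81,0],[0.92,-0.24,0.09,0,0,-0.81,0],[0.93,-0.17,0.1,0,0,-0.81,0],[0.94,-0.1,0.1,0,0,-0.8,0],[0.95,-0.04,0.1,0,0,-0.81,0],[0.94,0.03,0.1,0,0,-0.81,0],[0.94,0.1,0.1,0,0,-0.81,0]]
  squeeze: 30

```text
time_s: 1.15
ee_pos: [0.3275, -0.3131, 0.2789]
eef_rot: [0.866, 0.5, 0.0, -0.0]
contact_force: [-0.7, -0.7, -0.5]
gripper_width: 0.0427
gripper_force: 0.0
```

Emit:
servo_tool:
  rows:
    - [[0.93,0.16,0.09,0,0,-0.81,0],[0.92,0.23,0.1,0,0,-0.8,0],[0.9,0.29,0.1,0,0,-0.81,0],[0.88,0.35,0.1,0,0,-0.81,0],[0.85,0.42,0.1,0,0,-0.81,0],[0.82,0.47,0.1,0,0,-0.81,0],[0.78,0.53,0.09,0,0,-0.8,0],[0.75,0.59,0.1,0,0,-0.81,0],[0.7,0.63,0.1,0,0,-0.81,0],[0.65,0.68,0.1,0,0,-0.81,0]]

```text
time_s: 2.15
ee_pos: [0.4794, -0.1319, 0.2544]
eef_rot: [0.64, 0.769, -0.0, -0.0]
contact_force: [0.3, 0.0, -0.7]
gripper_width: 0.043
gripper_force: 0.0
```

Run:
```python
from h import *
s=ctrl.get_state();w=eyes.grab_frame("wrist");cv2.imwrite("pics/w1.png",w)
P=eyes.camera_params("wrist");H=P['hand_eye'];o=R.from_quat(s['eef_rot'])
print(np.round(s['joint_positions'],2),s['ee_pos'],s['time_s'],s['gripper_width'],np.degrees((o.inv()*ori()).magnitude()))
def wp(X):
    c=np.linalg.inv(H)@np.r_[o.inv().apply(X-np.array(s['ee_pos'])),1]
    v=np.array([c[0],-c[1],-c[2]]);th=np.arctan2(np.hypot(*v[:2]),v[2]);return P['cx']+P['fx']*th*v[0]/np.hypot(*v[:2]),P['cy']+P['fx']*th*v[1]/np.hypot(*v[:2])
a=.08
for d in(0,.08,.115):
    u=wp(W(-.012,-.07+d*np.cos(a),.064+d*np.sin(a)));print(d,u);cv2.circle(w,(int(u[0]),int(u[1])),2,(0,0,255),-1)
cv2.imwrite("pics/w1m.png",w)
o=ori();g=W(-.012,.0097,.0704);plan([(tcp(g,o),o,9,0)])
```

```text
[-0.5   0.3   1.65 -0.    1.19 -0.69] [ 0.47938674 -0.13185509  0.25437864] 2.15 0.04302822044879499 0.1845050774208968
0 (np.float64(278.1353262582656), np.float64(290.26455161622374))
0.08 (np.float64(278.43205358220854), np.float64(209.40483637223784))
0.115 (np.float64(278.6010956328586), np.float64(167.52681746583616))
[[-0.01,-0.01,0.58,0,0,0.01,0.0],[-0.01,-0.01,0.57,0,0,0.01,0.0],[-0.01,-0.01,0.58,0,-0.01,0.01,0.0],[-0.01,-0.01,0.57,0,0,0.01,0.0],[-0.01,-0.01,0.58,0,0,0.01,0.0],[-0.02,-0.01,0.58,0,0,0.01,0.0],[-0.01,-0.01,0.57,0,0,0.01,0.0],[-0.01,-0.01,0.58,0,0,0.01,0.0],[-0.01,0,0.57,0,-0.01,0.02,0.0]]
max 0.58
```

View pics/w1m.png

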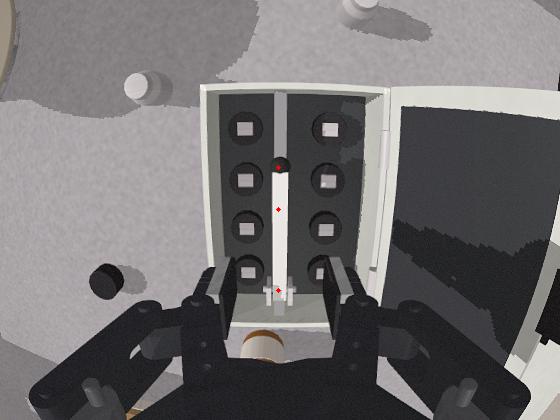

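The wrist view shows the predicted points sitting on the stay (ball at (280,164) against (279,167) predicted). Descend and pinch.

Emit:
servo_tool:
  rows:
    - [[-0.01,0,0.58,0,0,0,0],[-0.01,0,0.58,0,0,0,0],[-0.01,0,0.58,0,0,0,0],[-0.01,0,0.57,0,0,0,0],[-0.01,0,0.58,0,0,0,0],[-0.01,0,0.58,0,0,0,0],[-0.01,0,0.57,0,0,0,0],[-0.01,0,0.58,0,0,0,0],[-0.01,0,0.58,0,0,0,0],[0,0,0,0,0,0,0]]

```text
time_s: 3.2
ee_pos: [0.4785, -0.1347, 0.1231]
eef_rot: [0.641, 0.767, -0.0, -0.002]
contact_force: [-0.6, -1.1, 1.0]
gripper_width: 0.0429
gripper_force: 0.0
```

Emit:
servo_tool:
  rows:
    - [[0,0,0,0,0,0,0.5],[0,0,0,0,0,0,1],[0,0,0,0,0,0,1],[0,0,0,0,0,0,1],[0,0,0,0,0,0,1],[0,0,0,0,0,0,1]]
  squeeze: 30

```text
time_s: 3.8
ee_pos: [0.4798, -0.135, 0.1251]
eef_rot: [0.641, 0.768, 0.0, 0.001]
contact_force: [5.4, 1.6, 1.3]
gripper_width: 0.011
gripper_force: 34.9
```

Run:
```python
from h import *
s=ctrl.get_state();print(s['ee_pos'],s['gripper_width'],np.round(s['contact_force'],1))
L=.080;ways=[]
N=28
for i in range(1,N+1):
    a=.08+(1.93-.08)*i/N;t=.80*i/N;o=ori(t)
    ways.append((tcp(W(-.012,-.07+L*np.cos(a),.064+L*np.sin(a)),o),o,1,1))
plan(ways)
```

```text
[ 0.47978388 -0.13504099  0.1251023 ] 0.011014335952883645 [5.4 1.6 1.3]
[[0.02,-0.01,-0.18,0.02,0.34,0,1.0],[-0.09,0,-0.21,0,0.32,0,1.0],[-0.1,0,-0.21,0,0.33,0,1.0],[-0.11,0,-0.2,0,0.33,0,1.0],[-0.12,0,-0.2,0,0.33,0,1.0],[-0.12,0,-0.21,0,0.32,0,1.0],[-0.13,0,-0.19,0,0.33,0,1.0],[-0.14,0,-0.2,0,0.33,0,1.0],[-0.15,0,-0.19,0,0.33,0,1.0],[-0.15,0,-0.19,0,0.32,0,1.0]]
[[-0.16,0,-0.19,0,0.33,0,1.0],[-0.17,0,-0.18,0,0.33,0,1.0],[-0.18,0,-0.18,0,0.33,0,1.0],[-0.18,0,-0.17,0,0.32,0,1.0],[-0.19,0,-0.17,0,0.33,0,1.0],[-0.19,0,-0.16,0,0.33,0,1.0],[-0.2,0,-0.16,0,0.33,0,1.0],[-0.21,0,-0.16,0,0.32,0,1.0],[-0.21,0,-0.14,0,0.33,0,1.0],[-0.21,0,-0.15,0,0.33,0,1.0]]
[[-0.23,-0.01,-0.13,0,0.33,0,1.0],[-0.22,0,-0.13,0,0.32,0,1.0],[-0.24,0,-0.13,0,0.33,0,1.0],[-0.23,0,-0.12,0,0.33,0,1.0],[-0.24,0,-0.11,0,0.33,0,1.0],[-0.25,0,-0.1,0,0.32,0,1.0],[-0.25,0,-0.1,0,0.33,0,1.0],[-0.25,0,-0.09,0,0.33,0,1.0]]
max 0.34
```

Emit:
servo_tool:
  rows:
    - [[-0.08,0,-0.2,0,0.33,0,1],[-0.09,0,-0.21,0,0.32,0,1],[-0.1,0,-0.21,0,0.33,0,1],[-0.11,0,-0.2,0,0.33,0,1],[-0.12,0,-0.2,0,0.33,0,1],[-0.12,0,-0.21,0,0.32,0,1],[-0.13,0,-0.19,0,0.33,0,1],[-0.14,0,-0.2,0,0.33,0,1],[-0.15,0,-0.19,0,0.33,0,1],[-0.15,0,-0.19,0,0.32,0,1]]

```text
time_s: 4.8
ee_pos: [0.486, -0.17, 0.1693]
eef_rot: [0.635, 0.759, 0.092, -0.109]
contact_force: [9.1, 0.5, -8.7]
gripper_width: 0.0117
gripper_force: 32.8
```

Emit:
servo_tool:
  rows:
    - [[-0.16,0,-0.19,0,0.33,0,1],[-0.17,0,-0.18,0,0.33,0,1],[-0.18,0,-0.18,0,0.33,0,1],[-0.18,0,-0.17,0,0.32,0,1],[-0.19,0,-0.17,0,0.33,0,1],[-0.19,0,-0.16,0,0.33,0,1],[-0.2,0,-0.16,0,0.33,0,1],[-0.21,0,-0.16,0,0.32,0,1],[-0.21,0,-0.14,0,0.33,0,1],[-0.21,0,-0.15,0,0.33,0,1]]

```text
time_s: 5.8
ee_pos: [0.4964, -0.2279, 0.1873]
eef_rot: [0.615, 0.736, 0.182, -0.218]
contact_force: [7.1, 4.7, -9.9]
gripper_width: 0.011
gripper_force: 32.8
```

Run:
```python
from h import *
s=ctrl.get_state();print(s['ee_pos'],s['gripper_width'],np.round(s['contact_force'],1),np.round(s['joint_positions'],2))
o=R.from_quat(s['eef_rot']);g=o.apply([0,0,G])+s['ee_pos'];l=RC.inv().apply(g-C);print(l,np.arctan2(l[2]-.064,l[1]+.07))
cv2.imwrite("pics/w2.png",np.hstack([eyes.grab_frame("wrist")[:, 100:460],eyes.grab_frame("scene")[60:480,120:480]]))
```

```text
[ 0.49643294 -0.22793378  0.1872834 ] 0.011016671168933446 [ 7.1  4.7 -9.9] [-0.76  0.63  1.4   0.33  1.58 -1.01]
[-0.01180455 -0.05793856  0.14198115] 1.4173411306761745Traceback (most recent call last):
  File "<stdin>", line 4, in <module>
    return _nx.concatenate(arrs, 1, dtype=dtype, casting=casting)
           ~~~~~~~~~~~~~~~^^^^^^^^^^^^^^^^^^^^^^^^^^^^^^^^^^^^^^^
ValueError: all the input array dimensions except for the concatenation axis must match exactly, but along dimension 0, the array at index 0 has size 420 and the array at index 1 has size 360
```

```bash
python3 -c "
import cv2;a=cv2.imread('pics/w2.png') ;print(a.shape)"
```

```text
[ WARN:0@0.007] global loadsave.cpp:275 findDecoder imread_('pics/w2.png'): can't open/read file: check file path/integrity
Traceback (most recent call last):
AttributeError: 'NoneType' object has no attribute 'shape'
```

Tracking well. Carry on past the stop.

Emit:
servo_tool:
  rows:
    - [[-0.23,0,-0.13,0,0.33,0,1],[-0.22,0,-0.13,0,0.32,0,1],[-0.24,0,-0.13,0,0.33,0,1],[-0.23,0,-0.12,0,0.33,0,1],[-0.24,0,-0.11,0,0.33,0,1],[-0.25,0,-0.1,0,0.32,0,1],[-0.25,0,-0.1,0,0.33,0,1],[-0.25,0,-0.09,0,0.33,0,1]]

```text
time_s: 6.7
ee_pos: [0.5052, -0.2736, 0.1761]
eef_rot: [0.586, 0.706, 0.254, -0.307]
contact_force: [-2.7, 38.1, 3.0]
gripper_width: 0.0114
gripper_force: 28.9
```

Run:
```python
from h import *
s=ctrl.get_state();print(s['ee_pos'],s['gripper_width'],np.round(s['contact_force'],1),np.round(s['joint_positions'],2))
o=R.from_quat(s['eef_rot']);g=o.apply([0,0,G])+s['ee_pos'];l=RC.inv().apply(g-C);print(l,np.arctan2(l[2]-.064,l[1]+.07))
a=np.hstack([eyes.grab_frame("wrist")[60:,100:460],eyes.grab_frame("scene")[60:,120:480]])
cv2.imwrite("pics/w3.png",a)
for A in(1.6,1.75):print(proj("scene",W(-.012,-.07+.115*np.cos(A),.064+.115*np.sin(A))))
```

```text
[ 0.50516145 -0.27357557  0.176129  ] 0.011389145612241787 [-2.7 38.1  3. ] [-0.83  0.8   1.22  0.41  1.84 -1.05]
[-0.0116526  -0.094353    0.13924667] 1.883799638927381
[236.32743604  96.27757934]
[231.44238374  94.33897101]
```

View pics/w3.png

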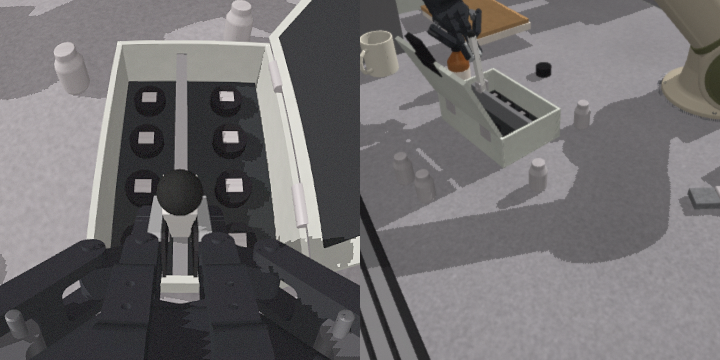

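The pinched stay is home, with 38 N against the stop; the wrist view shows the ball standing up at (180,190). Release and lift straight up, then work out the tab approach.

Emit:
servo_tool:
  rows:
    - [[0,0,0,0,0,0,0],[0,0,0,0,0,0,0],[0,0,0,0,0,0,0],[0,0,0,0,0,0,0],[0.3,0,-0.3,0,0,0,0],[0.6,0,-0.6,0,0,0,0],[0.6,0,-0.6,0,0,0,0],[0.6,0,-0.6,0,0,0,0],[0.6,0,-0.6,0,0,0,0],[0.6,0,-0.6,0,0,0,0]]

```text
time_s: 7.8
ee_pos: [0.5055, -0.2808, 0.2951]
eef_rot: [0.59, 0.707, 0.25, -0.299]
contact_force: [0.5, 0.9, -0.6]
gripper_width: 0.0425
gripper_force: 0.0
```

Run:
```python
from h import *
s=ctrl.get_state();print(s['time_s'],s['ee_pos'],s['gripper_width'],np.round(s['contact_force'],1),np.round(s['joint_positions'],2))
cv2.imwrite("pics/s4.png",cv2.resize(eyes.grab_frame("scene")[60:210,140:340],None,fx=4,fy=4))
o=ori(0,True);t=1.99
g=W(.073-.184*np.cos(t),0,.074+.184*np.sin(t));T=tcp(g,o);print(g,T)
# clear point above stay/lid front, untilted, then above tab
A=tcp(W(0,-.03,.33),ori(0,True));
plan([(A,ori(0,True),22,-1),(T+[0,0,.06],o,8,-1),(T,o,6,-1)])
```

```text
7.8 [ 0.5055346  -0.28078517  0.29509163] 0.04253354922787023 [ 0.5  0.9 -0.6] [-0.83  0.68  1.09  0.44  2.04 -0.95]
[ 0.63803109 -0.1135681   0.24206806] [ 0.63803109 -0.1135681   0.29606806]
[[0.25,0.02,0.04,-0.32,-0.33,0.77,-1.0],[0.26,0.01,0.02,-0.32,-0.32,0.77,-1.0],[0.25,-0.02,0.03,-0.33,-0.33,0.78,-1.0],[0.26,-0.03,0.01,-0.32,-0.32,0.77,-1.0],[0.25,-0.05,0.01,-0.32,-0.33,0.77,-1.0],[0.25,-0.06,-0.01,-0.32,-0.32,0.77,-1.0],[0.24,-0.08,-0.01,-0.33,-0.33,0.77,-1.0],[0.23,-0.1,-0.02,-0.32,-0.32,0.77,-1.0],[0.23,-0.11,-0.03,-0.32,-0.33,0.78,-1.0],[0.22,-0.13,-0.04,-0.32,-0.32,0.77,-1.0]]
[[0.21,-0.14,-0.05,-0.33,-0.33,0.77,-1.0],[0.2,-0.15,-0.07,-0.32,-0.32,0.77,-1.0],[0.18,-0.16,-0.07,-0.32,-0.33,0.77,-1.0],[0.17,-0.17,-0.08,-0.32,-0.32,0.78,-1.0],[0.16,-0.18,-0.09,-0.33,-0.33,0.77,-1.0],[0.14,-0.19,-0.1,-0.32,-0.32,0.77,-1.0],[0.13,-0.2,-0.1,-0.32,-0.33,0.77,-1.0],[0.11,-0.2,-0.12,-0.32,-0.32,0.77,-1.0],[0.09,-0.2,-0.13,-0.33,-0.33,0.78,-1.0],[0.08,-0.2,-0.13,-0.32,-0.32,0.77,-1.0]]
[[0.06,-0.21,-0.14,-0.32,-0.33,0.77,-1.0],[0.04,-0.2,-0.15,-0.32,-0.32,0.77,-1.0],[0.74,-0.15,0.14,0,0,0,-1.0],[0.74,-0.15,0.14,0,0,0,-1.0],[0.74,-0.15,0.14,0,0,0,-1.0],[0.74,-0.15,0.14,0,0,0,-1.0],[0.73,-0.15,0.14,0,0,0,-1.0],[0.74,-0.15,0.14,0,0,0,-1.0],[0.74,-0.15,0.14,0,0,0,-1.0],[0.74,-0.15,0.14,0,0,0,-1.0]]
[[0,0,0.4,0,0,0,-1.0],[0,0,0.4,0,0,0,-1.0],[0,0,0.4,0,0,0,-1.0],[0,0,0.4,0,0,0,-1.0],[0,0,0.4,0,0,0,-1.0],[0,0,0.4,0,0,0,-1.0]]
max 0.78
```

View pics/s4.png

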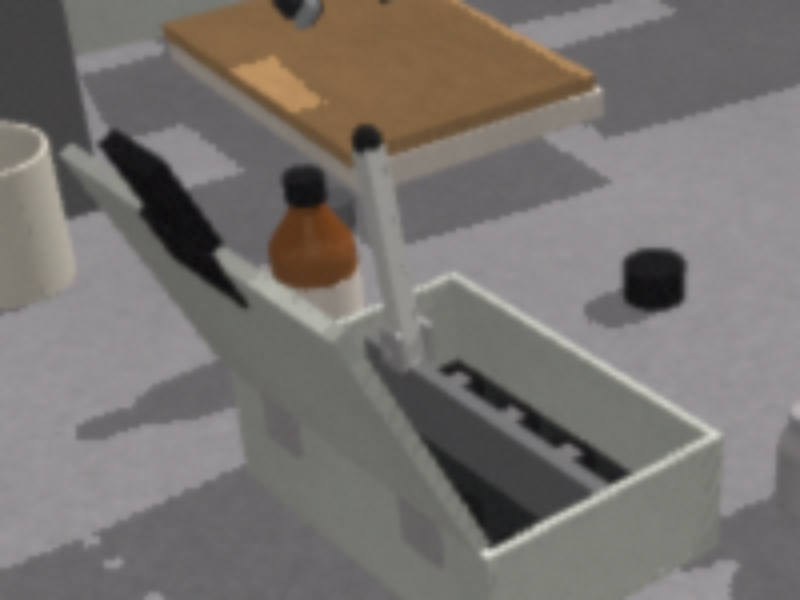

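The ball at crop (367,137) is image (231.7,94.3), exactly the prediction for 1.75 rad; bottle upright. Go to the tab.

Emit:
servo_tool:
  rows:
    - [[0.25,0.02,0.04,-0.32,-0.33,0.77,-1],[0.26,0.01,0.02,-0.32,-0.32,0.77,-1],[0.25,-0.02,0.03,-0.33,-0.33,0.78,-1],[0.26,-0.03,0.01,-0.32,-0.32,0.77,-1],[0.25,-0.05,0.01,-0.32,-0.33,0.77,-1],[0.25,-0.06,-0.01,-0.32,-0.32,0.77,-1],[0.24,-0.08,-0.01,-0.33,-0.33,0.77,-1],[0.23,-0.1,-0.02,-0.32,-0.32,0.77,-1],[0.23,-0.11,-0.03,-0.32,-0.33,0.78,-1],[0.22,-0.13,-0.04,-0.32,-0.32,0.77,-1]]

```text
time_s: 8.85
ee_pos: [0.502, -0.2299, 0.3329]
eef_rot: [0.854, 0.466, 0.148, -0.179]
contact_force: [-0.3, -0.2, -0.4]
gripper_width: 0.0853
gripper_force: 0.0
```

Emit:
servo_tool:
  rows:
    - [[0.21,-0.14,-0.05,-0.33,-0.33,0.77,-1],[0.2,-0.15,-0.07,-0.32,-0.32,0.77,-1],[0.18,-0.16,-0.07,-0.32,-0.33,0.77,-1],[0.17,-0.17,-0.08,-0.32,-0.32,0.78,-1],[0.16,-0.18,-0.09,-0.33,-0.33,0.77,-1],[0.14,-0.19,-0.1,-0.32,-0.32,0.77,-1],[0.13,-0.2,-0.1,-0.32,-0.33,0.77,-1],[0.11,-0.2,-0.12,-0.32,-0.32,0.77,-1],[0.09,-0.2,-0.13,-0.33,-0.33,0.78,-1],[0.08,-0.2,-0.13,-0.32,-0.32,0.77,-1]]

```text
time_s: 9.85
ee_pos: [0.4986, -0.1795, 0.3721]
eef_rot: [0.987, 0.154, 0.024, -0.032]
contact_force: [0.1, 0.4, 0.2]
gripper_width: 0.0853
gripper_force: 0.0
```

Emit:
servo_tool:
  rows:
    - [[0.06,-0.21,-0.14,-0.32,-0.33,0.77,-1],[0.04,-0.2,-0.15,-0.32,-0.32,0.77,-1],[0.74,-0.15,0.14,0,0,0,-1],[0.74,-0.15,0.14,0,0,0,-1],[0.74,-0.15,0.14,0,0,0,-1],[0.74,-0.15,0.14,0,0,0,-1],[0.73,-0.15,0.14,0,0,0,-1],[0.74,-0.15,0.14,0,0,0,-1],[0.74,-0.15,0.14,0,0,0,-1],[0.74,-0.15,0.14,0,0,0,-1]]

```text
time_s: 10.85
ee_pos: [0.6387, -0.1133, 0.3512]
eef_rot: [0.996, 0.089, -0.002, -0.002]
contact_force: [0.6, -0.4, 0.3]
gripper_width: 0.0852
gripper_force: 0.0
```

Run:
```python
from h import *
s=ctrl.get_state();print(s['time_s'],s['ee_pos'],np.round(s['contact_force'],1),np.round(s['joint_positions'],2))
w=eyes.grab_frame("wrist")
o=ori(0,True);t=1.99
P=eyes.camera_params("wrist");H=P['hand_eye'];q=R.from_quat(s['eef_rot'])
for r in(.152,.184,.204):
    X=W(.073-r*np.cos(t),0,.074+r*np.sin(t));c=np.linalg.inv(H)@np.r_[q.inv().apply(X-np.array(s['ee_pos'])),1]
    v=np.array([c[0],-c[1],-c[2]]);h=np.hypot(*v[:2]);u=np.array([P['cx'],P['cy']])+P['fx']*np.arctan2(h,v[2])*v[:2]/h
    print(r,u);cv2.circle(w,(int(u[0]),int(u[1])),3,(0,0,255),-1)
cv2.imwrite("pics/w5.png",w)
g=W(.073-.184*np.cos(t),0,.074+.184*np.sin(t));plan([(tcp(g,o),o,8,-1)])
```

```text
10.85 [ 0.63865597 -0.11330575  0.35116947] [ 0.6 -0.4  0.3] [-0.36  0.58  0.98  0.    1.59  1.04]
0.152 [281.00890571 245.57118627]
0.184 [281.05611479 244.82572154]
0.204 [281.09443832 244.22041113]
[[-0.01,0.01,0.27,-0.01,0.01,0,-1.0],[-0.01,0,0.27,-0.01,0,0,-1.0],[-0.01,0.01,0.27,-0.01,0.01,0,-1.0],[-0.01,0,0.26,-0.01,0,0,-1.0],[-0.01,0.01,0.27,-0.01,0.01,0.01,-1.0],[-0.02,0.01,0.27,0,0,0,-1.0],[-0.01,0,0.27,-0.01,0.01,0,-1.0],[-0.01,0.01,0.27,-0.01,0,0,-1.0]]
max 0.27
```

View pics/w5.png

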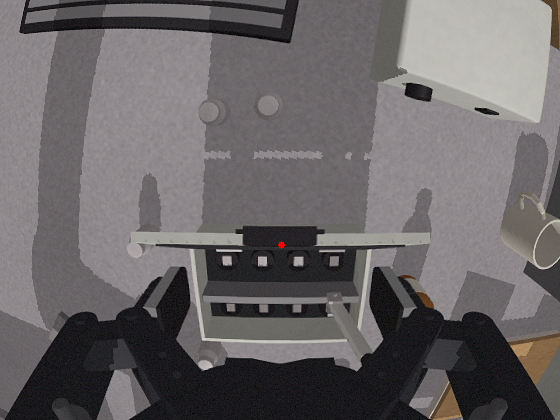

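The wrist view shows the tab centred at (280,236), about 4 mm farther back than predicted (281,245) and centred sideways. Shift +2.5 mm in x, descend and pinch.

Emit:
servo_tool:
  rows:
    - [[0.1,0,0.27,0,0,0,-1],[0,0,0.27,0,0,0,-1],[0,0,0.27,0,0,0,-1],[0,0,0.27,0,0,0,-1],[0,0,0.27,0,0,0,-1],[0,0,0.27,0,0,0,-1],[0,0,0.27,0,0,0,-1],[0,0,0.27,0,0,0,-1],[0,0,0,0,0,0,-1]]

```text
time_s: 11.8
ee_pos: [0.6402, -0.1128, 0.2957]
eef_rot: [0.996, 0.089, -0.003, -0.003]
contact_force: [0.4, -0.2, -0.3]
gripper_width: 0.0856
gripper_force: 0.0
```

Emit:
servo_tool:
  rows:
    - [[0,0,0,0,0,0,-0.3],[0,0,0,0,0,0,0],[0,0,0,0,0,0,1],[0,0,0,0,0,0,1],[0,0,0,0,0,0,1],[0,0,0,0,0,0,1],[0,0,0,0,0,0,1]]
  squeeze: 40

```text
time_s: 12.5
ee_pos: [0.6404, -0.1128, 0.2974]
eef_rot: [0.996, 0.089, -0.002, -0.002]
contact_force: [-1.0, 1.5, 4.2]
gripper_width: 0.0392
gripper_force: 41.0
```

Run:
```python
from h import *
s=ctrl.get_state();p=np.array(s['ee_pos']);print(s['time_s'],p,np.round(s['contact_force'],1),s['gripper_width'],s['gripper_force'])
o0=R.from_quat(s['eef_rot']);g=p+o0.apply([0,0,G]);l=RC.inv().apply(g-C);print(l)
r=np.hypot(l[0]-.073,l[2]-.074);a0=np.arctan2(l[2]-.074,.073-l[0]);print(r,a0)
N=30;ways=[]
for i in range(1,N+1):
    a=a0+(.99-a0)*i/N;ways.append((tcp(W(.073-r*np.cos(a),l[1],.074+r*np.sin(a)),o0),o0,1,1))
plan(ways)
```

```text
12.5 [ 0.64043715 -0.11277592  0.29736319] [-1.   1.5  4.2] 0.03923846896362546 41.01771891117096
[0.15025939 0.00062187 0.24336406]
0.18615369768485265 1.998772245339294
[[-0.23,0,-0.1,0,0,0,1.0],[-0.23,0,-0.09,0,0,0,1.0],[-0.24,0,-0.08,0,0,0,1.0],[-0.24,0,-0.08,0,0,0,1.0],[-0.24,0,-0.07,0,0,0,1.0],[-0.24,0,-0.06,0,0,0,1.0],[-0.25,0,-0.05,0,0,0,1.0],[-0.24,0,-0.04,0,0,0,1.0],[-0.25,0,-0.04,0,0,0,1.0],[-0.25,0,-0.02,0,0,0,1.0]]
[[-0.25,0,-0.02,0,0,0,1.0],[-0.25,0,-0.01,0,0,0,1.0],[-0.25,0,0,0,0,0,1.0],[-0.25,0,0,0,0,0,1.0],[-0.25,0,0.02,0,0,0,1.0],[-0.25,0,0.02,0,0,0,1.0],[-0.25,0,0.04,0,0,0,1.0],[-0.25,0,0.04,0,0,0,1.0],[-0.24,0,0.05,0,0,0,1.0],[-0.24,0,0.05,0,0,0,1.0]]
[[-0.25,0,0.07,0,0,0,1.0],[-0.24,0,0.07,0,0,0,1.0],[-0.23,0,0.08,0,0,0,1.0],[-0.24,0,0.09,0,0,0,1.0],[-0.23,0,0.1,0,0,0,1.0],[-0.22,0,0.1,0,0,0,1.0],[-0.23,0,0.12,0,0,0,1.0],[-0.22,0,0.12,0,0,0,1.0],[-0.21,0,0.12,0,0,0,1.0],[-0.21,0,0.14,0,0,0,1.0]]
max 0.25
```

Emit:
servo_tool:
  rows:
    - [[-0.23,0,-0.1,0,0,0,1],[-0.23,0,-0.09,0,0,0,1],[-0.24,0,-0.08,0,0,0,1],[-0.24,0,-0.08,0,0,0,1],[-0.24,0,-0.07,0,0,0,1],[-0.24,0,-0.06,0,0,0,1],[-0.25,0,-0.05,0,0,0,1],[-0.24,0,-0.04,0,0,0,1],[-0.25,0,-0.04,0,0,0,1],[-0.25,0,-0.02,0,0,0,1]]

```text
time_s: 13.5
ee_pos: [0.5806, -0.1236, 0.3127]
eef_rot: [0.996, 0.089, -0.002, -0.003]
contact_force: [3.3, 4.2, -0.1]
gripper_width: 0.0392
gripper_force: 43.7
```

Emit:
servo_tool:
  rows:
    - [[-0.25,0,-0.02,0,0,0,1],[-0.25,0,-0.01,0,0,0,1],[-0.25,0,0,0,0,0,1],[-0.25,0,0,0,0,0,1],[-0.25,0,0.02,0,0,0,1],[-0.25,0,0.02,0,0,0,1],[-0.25,0,0.04,0,0,0,1],[-0.25,0,0.04,0,0,0,1],[-0.24,0,0.05,0,0,0,1],[-0.24,0,0.05,0,0,0,1]]

```text
time_s: 14.5
ee_pos: [0.5194, -0.1345, 0.3081]
eef_rot: [0.996, 0.089, -0.002, -0.003]
contact_force: [1.0, 5.5, -1.9]
gripper_width: 0.0392
gripper_force: 45.3
```

Emit:
servo_tool:
  rows:
    - [[-0.25,0,0.07,0,0,0,1],[-0.24,0,0.07,0,0,0,1],[-0.23,0,0.08,0,0,0,1],[-0.24,0,0.09,0,0,0,1],[-0.23,0,0.1,0,0,0,1],[-0.22,0,0.1,0,0,0,1],[-0.23,0,0.12,0,0,0,1],[-0.22,0,0.12,0,0,0,1],[-0.21,0,0.12,0,0,0,1],[0,0,0,0,0,0,1]]

```text
time_s: 15.5
ee_pos: [0.4681, -0.1437, 0.2865]
eef_rot: [0.996, 0.089, -0.003, -0.003]
contact_force: [-0.3, 5.4, 2.3]
gripper_width: 0.0392
gripper_force: 45.0
```

Run:
```python
from h import *
s=ctrl.get_state();p=np.array(s['ee_pos']);print(s['time_s'],p,np.round(s['contact_force'],1),s['gripper_width'],s['gripper_force'])
o0=R.from_quat(s['eef_rot']);g=p+o0.apply([0,0,G]);l=RC.inv().apply(g-C);print(l)
r=np.hypot(l[0]-.073,l[2]-.074);a0=np.arctan2(l[2]-.074,.073-l[0]);print(r,a0)
N=7;ways=[]
for i in range(1,N+1):
    a=a0+(.93-a0)*i/N;ways.append((tcp(W(.073-r*np.cos(a),l[1],.074+r*np.sin(a)),o0),o0,1,1))
plan(ways)
```

```text
15.5 [ 0.46811212 -0.14368667  0.28654096] [-0.3  5.4  2.3] 0.03919170852609704 45.01581251621246
[-0.02493755  0.00096457  0.23254273]
0.18635332600641283 1.0174376206146458
[[-0.08,0,0.05,0,0,0,1.0],[-0.08,0,0.05,0,0,0,1.0],[-0.07,0,0.05,0,0,0,1.0],[-0.08,0,0.06,0,0,0,1.0],[-0.08,0,0.05,0,0,0,1.0],[-0.07,0,0.05,0,0,0,1.0],[-0.08,0,0.06,0,0,0,1.0]]
max 0.08
```

Lower in small steps and watch for the force change on the stay.

Emit:
servo_tool:
  rows:
    - [[-0.08,0,0.05,0,0,0,1],[-0.08,0,0.05,0,0,0,1],[0,0,0,0,0,0,1]]

```text
time_s: 15.8
ee_pos: [0.4647, -0.1443, 0.2844]
eef_rot: [0.996, 0.089, -0.002, -0.003]
contact_force: [-2.0, 5.7, 3.4]
gripper_width: 0.0394
gripper_force: 45.2
```

Emit:
servo_tool:
  rows:
    - [[-0.07,0,0.05,0,0,0,1],[-0.08,0,0.06,0,0,0,1],[0,0,0,0,0,0,1]]

```text
time_s: 16.1
ee_pos: [0.4609, -0.145, 0.2818]
eef_rot: [0.996, 0.089, -0.003, -0.003]
contact_force: [-2.4, 5.3, 6.3]
gripper_width: 0.0394
gripper_force: 45.3
```

Emit:
servo_tool:
  rows:
    - [[-0.07,0,0.05,0,0,0,1],[-0.06,0,0.05,0,0,0,1],[0,0,0,0,0,0,1]]

```text
time_s: 16.4
ee_pos: [0.4577, -0.1456, 0.2795]
eef_rot: [0.996, 0.089, -0.003, -0.003]
contact_force: [-4.2, 6.4, 7.5]
gripper_width: 0.0396
gripper_force: 45.5
```

Run:
```python
from h import *
s=ctrl.get_state();p=np.array(s['ee_pos']);print(s['time_s'],p,np.round(s['contact_force'],1))
o0=R.from_quat(s['eef_rot']);g=p+o0.apply([0,0,G]);l=RC.inv().apply(g-C)
print(l,np.hypot(l[0]-.073,l[2]-.074),np.arctan2(l[2]-.074,.073-l[0]))
```

```text
16.4 [ 0.4576526  -0.14557979  0.27950109] [-4.2  6.4  7.5]
[-0.03555011  0.0009308   0.22550258] 0.18637639349616614 0.9490886498516367
```

Emit:
servo_tool:
  rows:
    - [[-0.05,0,0.04,0,0,0,1],[-0.05,0,0.04,0,0,0,1],[0,0,0,0,0,0,1]]

```text
time_s: 16.7
ee_pos: [0.4552, -0.146, 0.2776]
eef_rot: [0.996, 0.089, -0.003, -0.003]
contact_force: [-5.7, 6.0, 8.4]
gripper_width: 0.0395
gripper_force: 45.7
```

Run:
```python
from h import *
s=ctrl.get_state();p=np.array(s['ee_pos']);print(s['time_s'],p,np.round(s['contact_force'],1))
o0=R.from_quat(s['eef_rot']);g=p+o0.apply([0,0,G]);l=RC.inv().apply(g-C)
print(l,np.hypot(l[0]-.073,l[2]-.074),np.arctan2(l[2]-.074,.073-l[0]))
cv2.imwrite("pics/s6.png",cv2.resize(eyes.grab_frame("scene")[40:230,150:350],None,fx=3,fy=3))
```

```text
16.7 [ 0.45517152 -0.14599803  0.27761805] [-5.7  6.   8.4]
[-0.0380713   0.00096163  0.22361957] 0.1863406783832554 0.9322040189413395
```

View pics/s6.png

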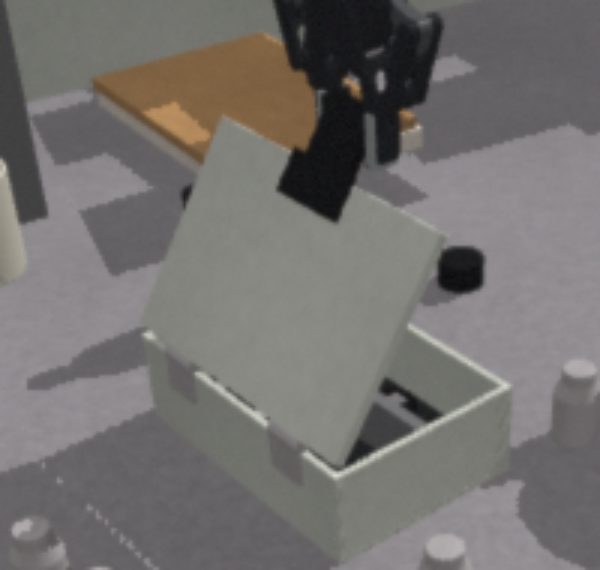

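Scene: lid half open with the fingers on the tab at about (340,150); contact on the stay is not yet clear, since the force is mostly radial. I'll relax outward a little and go 4 mm further to feel for it.

Emit:
servo_tool:
  rows:
    - [[-0.09,0,0,0,0,0,1],[-0.1,0,0.01,0,0,0,1],[0,0,0,0,0,0,1]]

```text
time_s: 17.05
ee_pos: [0.4516, -0.1466, 0.2757]
eef_rot: [0.996, 0.089, -0.001, -0.003]
contact_force: [11.3, 5.2, -11.6]
gripper_width: 0.0398
gripper_force: 43.6
```

```bash
cat > st.py <<'E'
from h import *
s=ctrl.get_state();p=np.array(s['ee_pos']);f=RC.inv().apply(s['contact_force'])
o0=R.from_quat(s['eef_rot']);g=p+o0.apply([0,0,G]);l=RC.inv().apply(g-C);a=np.arctan2(l[2]-.074,.073-l[0])
print(p,l,"r",np.hypot(l[0]-.073,l[2]-.074),"a",a,"F",f,"tan",f[0]*np.sin(a)+f[2]*np.cos(a),"rad",-f[0]*np.cos(a)+f[2]*np.sin(a))
E
python3 st.py
```

```text
[ 0.45156815 -0.14660019  0.27574948] [-0.04155635  0.00105936  0.22175078] r 0.18695841556440845 a 0.9112770102885299 F [ 12.0384419    3.10268833 -11.62454679] tan 2.3910319436041565 rad -16.56312584107812
```

Emit:
servo_tool:
  rows:
    - [[-0.03,0,0.05,0,0,0,1],[-0.04,0,0.05,0,0,0,1],[0,0,0,0,0,0,1]]

```text
time_s: 17.35
ee_pos: [0.4506, -0.1468, 0.275]
eef_rot: [0.996, 0.089, 0.001, -0.003]
contact_force: [11.2, 8.6, 2.2]
gripper_width: 0.0391
gripper_force: 44.5
```

```bash
python3 st.py
python3 - <<'E'
from h import *
a=eyes.grab_frame("scene");cv2.imwrite("pics/s7.png",cv2.resize(a[60:210,170:330],None,fx=4,fy=4,interpolation=cv2.INTER_CUBIC))
# predicted lid corner pixels (panel edge at 152 mm) for lid angles, as crop coords
for A in(.85,.9,.95,1.0,1.05):
    print(A,np.round((proj("scene",np.array([W(.073-.152*np.cos(A),y,.074+.152*np.sin(A)) for y in(.11,-.11)]))-[170,60])*4,0).tolist())
E
```

```text
[ 0.4505609  -0.14677195  0.27500687] [-0.04241222  0.00099224  0.22100769] r 0.18689901219491037 a 0.9052218384832645 F [12.56416858  6.41757323  2.17794033] tan 11.227401941087164 rad -6.045428175816211
0.85 [[536.0, 251.0], [246.0, 96.0]]
0.9 [[526.0, 246.0], [236.0, 90.0]]
0.95 [[516.0, 241.0], [225.0, 85.0]]
1.0 [[505.0, 237.0], [214.0, 81.0]]
1.05 [[494.0, 233.0], [203.0, 77.0]]
```

View pics/s7.png

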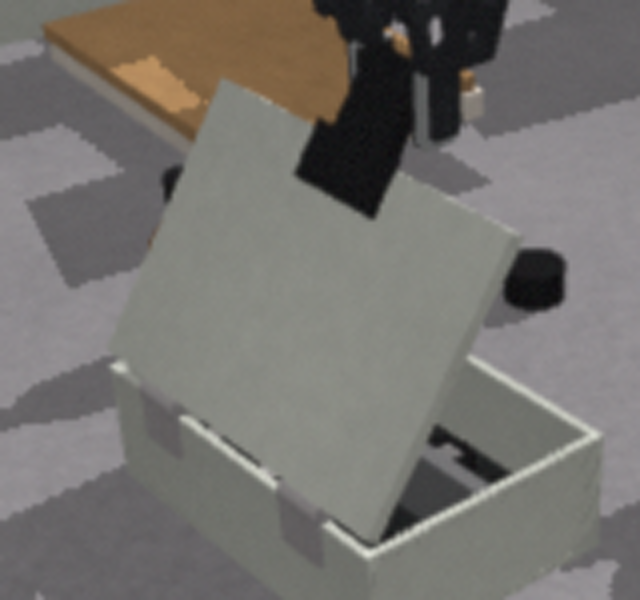

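Tangential force jumped to 11 N and the lid corners at (520,235)/(222,80) match about 0.95 rad, so it rests on the stay. Relax slightly, open, retreat upward.

Emit:
servo_tool:
  rows:
    - [[0.05,0,-0.04,0,0,0,1],[0,0,0,0,0,0,1],[0,0,0,0,0,0,0],[0,0,0,0,0,0,-1],[0,0,0,0,0,0,-1],[0,0,0,0,0,0,-1],[0,0,0,0,0,0,-1],[0,0,0,0,0,0,-1]]

```text
time_s: 18.2
ee_pos: [0.4506, -0.1472, 0.2752]
eef_rot: [0.996, 0.089, -0.002, -0.002]
contact_force: [-0.2, -0.4, -0.4]
gripper_width: 0.0854
gripper_force: 0.0
```

Emit:
servo_tool:
  rows:
    - [[0,0,-0.2,0,0,0,-1],[0,0,-0.4,0,0,0,-1],[0,0,-0.6,0,0,0,-1],[0,0,-0.6,0,0,0,-1],[0,0,-0.6,0,0,0,-1],[0,0,-0.6,0,0,0,-1],[0,0,-0.6,0,0,0,-1],[0,0,-0.6,0,0,0,-1],[0,0,-0.4,0,0,0,-1],[0,0,0,0,0,0,-1]]

```text
time_s: 19.2
ee_pos: [0.4512, -0.1477, 0.3918]
eef_rot: [0.996, 0.089, -0.001, -0.002]
contact_force: [0.1, -0.4, -0.1]
gripper_width: 0.0856
gripper_force: 0.0
```

Run:
```python
from h import *
a=eyes.grab_frame("scene");cv2.imwrite("pics/s8.png",cv2.resize(a[60:240,130:370],None,fx=3,fy=3,interpolation=cv2.INTER_CUBIC))
for A in(.85,.95,1.05):
    print(A,np.round((proj("scene",np.array([W(.073-.152*np.cos(A),y,.074+.152*np.sin(A)) for y in(.11,-.11)]))-[130,60])*3,0).tolist())
```

```text
0.85 [[522.0, 188.0], [305.0, 72.0]]
0.95 [[507.0, 181.0], [289.0, 64.0]]
1.05 [[491.0, 175.0], [272.0, 58.0]]
```

View pics/s8.png

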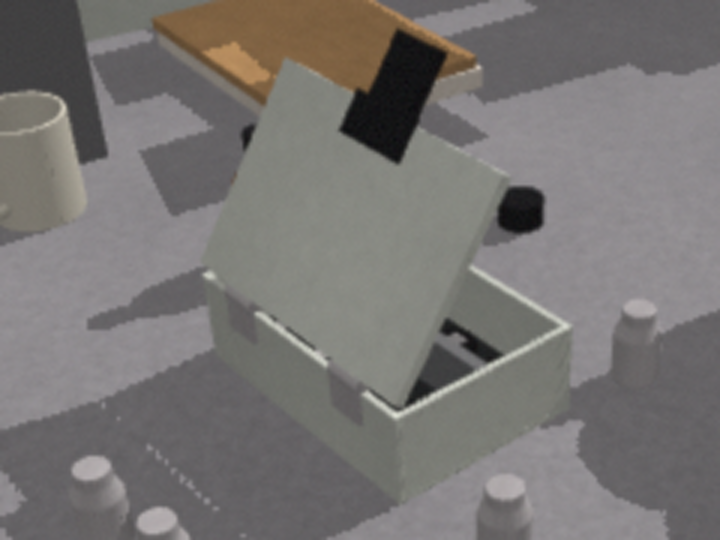

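The lid stands free at about 0.95 rad (corners at (508,178)/(288,60) against (507,181)/(289,64) predicted). The arm is clear and the objective upright.

```bash
python3 -c "
from plant import ctrl;print(ctrl.job_done())"
```

```text
the job is handed in; nothing more can be done
None
```

The job is handed in: the stay is up on its stop and the lid rests on it at about 0.95 rad, with the arm clear; the objective stands upright, and the bottle stood upright when last seen clearly, before the lid was moved.

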